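# Stack the tiers of a sample changer carousel on its keyed spindle

## Task

Build up the carousel of the sample changer: thread the three blue tiers over its upright spindle, hub up, the widest first, then the middle one, then the narrowest, so that every ring of cup holes stays open from above. Nobody knows where the spindle's keys stand, so feel for them: rest each tier lightly on the keys, turn it until its slots drop over them, and lower it gently, not letting it fall or forcing it, until it is fully home. Leave the other things on the bench where they are.

Things in the scene. Friction and masses are not known exactly. Their poses are not given: they have to be found in the camera images.
- changer: sample changer: low white gear housing (150 x 124 x 40 mm, fixed to the bench) with a small front panel facing the robot, a round neck and an upright steel spindle in its middle. Origin: middle of its foot, under the spindle; x points to its back, z up.
- seat (a point): centre of the round seat flange (58 mm across, 60 mm above the changer's foot) on which the widest tier comes to lie; z up. Each next tier lies on the hub below it: undersides at last 0, 20 and 40 mm above this point. The spindle stands on it, 58 mm tall: a round core 20 mm in diameter with four keys.
- key_tops (a point): point on the spindle axis at the level of the keys' flat tops, 45 mm above the seat. The four keys, 90 degrees apart, are 5 mm wide, reach out 14.5 mm from the axis and run from the seat up to here. Their angle is not measured and differs each time (this point's x and y do not show it); a gearbox holds it (gives above 0.9 N m), so all tiers drop at one angle.
- nose (a point): top of the spindle, on its axis, 13 mm above the key tops. The core between is a plain pilot, its last 5 mm tapering to 12 mm in diameter. A tier goes over it at any angle and rests with its underside on the key tops until its slots meet the keys within about 6 degrees; then it slides down freely.
- tier_wide_hub (a point): the widest tier, lying hub up on the pale bench liner (2 mm thick): blue round plate 130 mm across, 8 mm thick, 16 cup holes near its rim; on it a black octagonal grip hub, 44 mm across flats, 12 mm high (tier 20 mm tall in all, about 150 g). This point: on the axis, 14 mm above the underside, halfway up the hub; z up; hub flats face x, y and the diagonals.
- tier_middle_hub (a point): the middle tier, lying hub up on the pale bench liner (2 mm thick): blue round plate 104 mm across, 8 mm thick, 12 cup holes near its rim; on it a black octagonal grip hub, 44 mm across flats, 12 mm high (tier 20 mm tall in all, about 110 g). This point: on the axis, 14 mm above the underside, halfway up the hub; z up; hub flats face x, y and the diagonals.
- tier_narrow_hub (a point): the narrowest tier, lying hub up on the pale bench liner (2 mm thick): blue round plate 80 mm across, 8 mm thick, 8 cup holes near its rim; on it a black octagonal grip hub, 44 mm across flats, 12 mm high (tier 20 mm tall in all, about 80 g). This point: on the axis, 14 mm above the underside, halfway up the hub; z up; hub flats face x, y and the diagonals.
- tier_wide: the wide tier itself; origin at the centre of its underside, axes as at its hub point. Its bore goes right through: a square hole, 21.6 mm wide (sides facing x and y), with a slot 8 mm wide in the middle of each side, reaching out 16 mm from the axis.
- tier_middle: the middle tier itself; origin at the centre of its underside, axes as at its hub point. Its bore goes right through: a square hole, 21.6 mm wide (sides facing x and y), with a slot 8 mm wide in the middle of each side, reaching out 16 mm from the axis.
- tier_narrow: the narrow tier itself; origin at the centre of its underside, axes as at its hub point. Its bore goes right through: a square hole, 21.6 mm wide (sides facing x and y), with a slot 8 mm wide in the middle of each side, reaching out 16 mm from the axis.
- sample_cup: clear open plastic cup, 66 mm across, 72 mm tall, a bystander; origin at its underside
- tube_50: standing 50 ml centrifuge tube with blue cap, 112 mm tall, a bystander; origin at its underside
- dropper_a: small white dropper bottle, 70 mm tall, a bystander; origin at its underside
- timer: white bench timer, 66 x 62 x 21 mm, a bystander; origin at its underside
- beaker_100: small clear beaker, 70 mm tall, a bystander; origin at its underside
Mind the look-alikes: they are no part of the job. What is shaped like the tier_wide but orange is not meant.

How it is judged:
By the outcome, as a careful person would: the job done as asked, in the order asked, and still so for the second after the job is handed in, with the robot touching nothing.
It also fails if it takes over 72 s, if anything falls off the work surface, if the arm or the gripper's body presses on something with over 40 N, if the wrist force passes 120 N, or if a joint passes its speed limit or range.

## Robot

A 6-joint arm with a two-finger parallel gripper is mounted at the origin on a cart in front of the work surface, level with it; the furniture and walls round the work are solid. World frame = base frame: x ahead of the robot, y to its left, z up, the work surface at z = 0. Lengths are in m, angles in rad, forces in N, time in s.
With the tool pointing down it reaches from about 0.35 to 0.85 m from the base axis. Payload 8.1 kg.
Tool frame: the origin (TCP) lies at the centre of the arm's flange, where the gripper is bolted on; the fingertips stand 186 mm ahead of it and the grasp point (between the pads) lies 167 mm ahead of it; z points along the fingers, y is the line along which they close (so a half turn about z gives the same grasp; the last joint's range is limited). The gripper opens to 93 mm and grips with 3 to 60 N. Pads are 15 mm wide; open, the fingers measure 128 mm over their backs; the gripper's body (75 mm by 188 mm) begins 65 mm behind the grasp point.
Start: joints at [1.119, 0.13, 1.488, -0, 1.523, -0.085], TCP at [0.215, 0.56, 0.405] pointing down, gripper open.
Joint ranges: [-2.96, 2.96], [-0.89, 2.26], [0.02, 2.5], [-1.34, 4.48], [0, 2.73], [-2.66, 2.66]. Speed limits (rad/s): [2.39, 2.39, 2.79, 3.14, 3.14, 3.14].

## Interface

Orientations are given as a rotation vector (axis times angle).
In Python, from plant import read_state, read_camera, camera_params, robot gives the robot as it stands.
- The arm moves only by the tool carry_out, never from a script. Its argument "targets" is a list of rows, each an object of numbers: "hand": the opening in per cent of the stroke, from 0 (shut) to 100 (fully open); "x", "y", "z": the shift along the tool's x, y, z in m; "ax", "ay", "az": the turn, a rotation vector about the tool's x, y, z in rad. In form: [{"hand": .., "x": .., "y": .., "z": .., "ax": .., "ay": .., "az": ..}, ...]. A call has 1 to 8 rows; each row is the pose to reach, as a shift and turn from the pose commanded when the call began, along the tool's axes at that moment; what a row does not reach only later rows make up. A row lasts 1/8 s, in which the tool goes at most 62.5 mm and 10.7 degrees, less where a joint would pass 70% of its speed; a pose out of reach is approached as far as the arm can. A call with a gripper value outside its range is refused whole. The fingers move at their own pace and stop on an object; "newtons" is the grip in N (left out, the last holds). Time passes only in rows, so rows that repeat a pose let the fingers close. It gives the time, the measured TCP pose, the force, the opening and the grip force at its end, in the units of the state.
- read_state(): the state, without advancing time (a new reading comes with each control period).
- read_camera(name): name is "scene" or "top"; returns (picture, depth): 420x560x3 uint8, blue, green, red; 420x560 float32, m along the optical axis (not along the pixel's ray), 0 where there is no reading.
- camera_params(name): a dict with "fx", "fy", "cx", "cy" (pixels), "position" and "rotation" of the camera in the world. Camera axes: x right, y up, looking along -z (the intrinsics and any distortion apply to the point x, -y, -z); pixel columns grow to the right and rows downward; lengths in m; the calibration is good to about 2 mm. A picture is of the moment at which its call begins. camera_params takes no time and is no camera call.
- robot.close_job(): hands the job in; it is judged then, once.
The state is a dict: "t": time; "q": joint angles; "dq": joint speeds; "joint_torque": joint torques, N m; "tool_pos": TCP position; "orientation": TCP orientation; "force": force on the tool from outside, world axes, zero at the start; "wrist_torque": the same for the moment, N m; "opening": finger opening in m; "gripper_force": force on a finger pad.
Only numpy, scipy, OpenCV 4.12 (cv2) and the standard library are available. Lean on these libraries where they do the work, as an engineer would, in place of code of your own. Each camera call takes 0.05 s, during which the arm holds its last target. There are 200 camera calls.

## Working session

There is one attempt and no reset: what is moved stays moved. The work goes in short steps, Python scripts to look and compute and a tool call to move; the robot and the scene stay as the last step left them, time stands still between calls to the robot, and variables do not carry over. Pictures are saved under pics/ and viewed, at most 10 in all, crops included, and the job is handed in when it is done.

Besides the shell and the picture viewer there is one more tool, called after "Call:" as name(argument=value, ...) on one line, values as JSON. carry_out: Moves the arm, as the interface text tells. Its arguments: {"type":"object","properties":{"targets":{"type":"array","items":{"type":"object","properties":{"hand":{"type":"number"},"x":{"type":"number"},"y":{"type":"number"},"z":{"type":"number"},"ax":{"type":"number"},"ay":{"type":"number"},"az":{"type":"number"}}}},"newtons":{"type":"number"}},"required":["targets"]}

```bash
mkdir -p pics; ls; python3 - <<'E'
from plant import *
import cv2,numpy as np,pickle
for n in("scene","top"):
    im,d=read_camera(n);p=camera_params(n)
    cv2.imwrite(f"pics/{n}0.png",im);np.savez(f"{n}0.npz",im=im,d=d)
    print(n,p)
print(read_state())
E
```

```text
pics
scene {'fx': 545.1964971390797, 'fy': 545.1964971390797, 'cx': 281.1175608242086, 'cy': 209.38034106934933, 'position': array([-0.20660517,  1.38980347,  0.8871788 ]), 'rotation': array([ 0.34170944, -1.46672697, -2.32521751])}
top {'fx': 469.1644638330468, 'fy': 469.1644638330468, 'cx': 271.1559157506106, 'cy': 204.75631799127126, 'position': array([ 0.18607747, -0.08271507,  1.56432809]), 'rotation': array([ 0.17246971, -0.16716308, -1.47180505])}
{'t': 0.1, 'q': array([ 1.11861263e+00,  1.31097422e-01,  1.48918066e+00, -1.66884092e-05,
        1.52296583e+00, -8.54040835e-02]), 'dq': array([ 0.00026563, -0.00084863, -0.00220866,  0.00031876,  0.00089428,
        0.00036543]), 'joint_torque': array([ 1.32821286e-03, -5.61343038e+01, -4.93094087e+01,  7.70263933e-02,
        2.92349397e-02, -1.12293637e-05]), 'tool_pos': array([0.21506268, 0.55991622, 0.40377939]), 'orientation': array([-5.72833595e-01, -3.08849569e+00,  2.50726803e-03]), 'force': array([ 1.23072394, -0.19247775,  0.15323914]), 'wrist_torque': array([-0.05358512,  0.00329426, -0.01237732]), 'gripper_force': 0.0, 'opening': 0.09318876532067545}
```

View pics/top0.png

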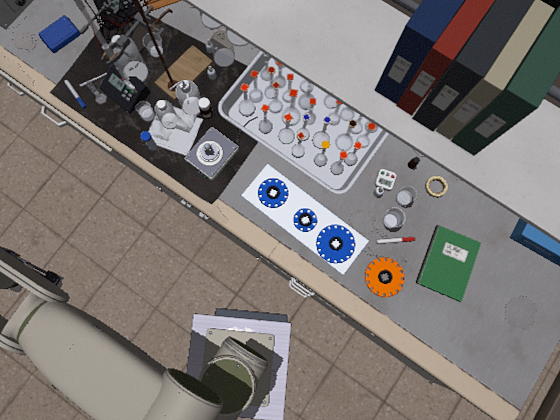

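View pics/scene0.png

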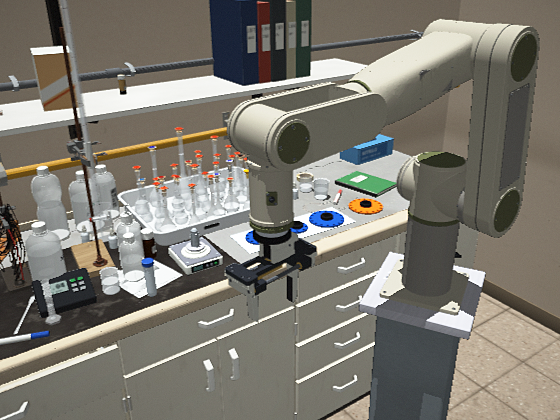

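Top view: the blue plates are middle (273,192), narrow (305,219) and wide (335,244). The look-alike is the orange plate at (385,277), which I rule out by colour. The changer is at (210,152). The scene view agrees. Next I measure them and check in a close crop.

```bash
cat > h.py <<'E'
import numpy as np,cv2
from plant import *
from scipy.spatial.transform import Rotation as R
def cam(n):
    p=camera_params(n);return p,R.from_rotvec(p["rotation"]).as_matrix(),np.array(p["position"])
def ray(n,uv):
    p,M,c=cam(n);uv=np.atleast_2d(uv).astype(float)
    d=np.c_[(uv[:,0]-p["cx"])/p["fx"],-(uv[:,1]-p["cy"])/p["fy"],-np.ones(len(uv))]
    return c,d@M.T
def on_z(n,uv,z):
    c,d=ray(n,uv);return c+d*((z-c[2])/d[:,2])[:,None]
def proj(n,X):
    p,M,c=cam(n);q=(np.atleast_2d(X)-c)@M
    return np.c_[p["cx"]+p["fx"]*q[:,0]/-q[:,2],p["cy"]-p["fy"]*q[:,1]/-q[:,2]]
def cloud(n,d):
    v,u=np.mgrid[:420,:560];c,r=ray(n,np.c_[u.ravel(),v.ravel()])
    return (c+r*d.reshape(-1,1)).reshape(420,560,3)
E
python3 - <<'E'
from h import *
print([k for k in camera_params("top")])
z=np.load("top0.npz");im=z["im"];d=z["d"];C=cloud("top",d)
hsv=cv2.cvtColor(im,cv2.COLOR_BGR2HSV)
m=((hsv[...,0]>100)&(hsv[...,0]<130)&(hsv[...,1]>150)&(hsv[...,2]>60)).astype(np.uint8)
m[:170]=0
n,l,s,ce=cv2.connectedComponentsWithStats(m)
for i in range(1,n):
    if s[i,4]<150 or s[i,0]>400: continue
    k=max(cv2.findContours((l==i).astype(np.uint8),0,1)[0],key=len)
    h=cv2.convexHull(k)[:,0]
    P=on_z("top",h,0.010)[:,:2]
    (cx,cy),r=cv2.minEnclosingCircle(P.astype(np.float32))
    A=np.c_[2*P,np.ones(len(P))];sol=np.linalg.lstsq(A,(P**2).sum(1),rcond=None)[0]
    rr=np.sqrt(sol[2]+sol[:2]@sol[:2])
    print(s[i],"fit",sol[:2].round(4),rr.round(4),"enc",cx,cy,r,"depth z",np.median(C[l==i][:,2]))
# changer
sub=C[125:180,180:240];zz=sub[...,2]
for lo,hi in((.03,.05),(.055,.07),(.09,.14)):
    q=sub[(zz>lo)&(zz<hi)];print(lo,len(q),q.mean(0).round(4),np.median(q,0).round(4),q.min(0).round(3),q.max(0).round(3))
a=cv2.resize(im[120:185,175:245],None,fx=8,fy=8,interpolation=cv2.INTER_CUBIC)
b=cv2.resize(im[165:275,250:375],None,fx=4.8,fy=4.8,interpolation=cv2.INTER_CUBIC)
cv2.imwrite("pics/ch.png",a);cv2.imwrite("pics/tiers.png",b)
print("tall things near:")
for (u,v) in [(145,135),(205,103),(330,145),(337,170),(385,180),(405,197),(395,218),(265,125),(300,165),(180,110),(340,182)]:
    w=C[v-6:v+7,u-6:u+7].reshape(-1,3);print((u,v),w[w[:,2].argmax()].round(3))
E
```

```text
['fx', 'fy', 'cx', 'cy', 'position', 'rotation']
[258 179  30  29 446] fit [ 0.5741 -0.0619] 0.0503 enc 0.5741130113601685 -0.06207939609885216 0.050659287720918655 depth z 0.009944663422746025
[294 209  23  23 203] fit [ 0.4905 -0.1787] 0.038 enc 0.4902274012565613 -0.17862576246261597 0.03907318785786629 depth z 0.010495055444915247
[316 225  39  38 854] fit [ 0.4191 -0.2856] 0.0633 enc 0.41879212856292725 -0.2857069969177246 0.06385200470685959 depth z 0.010307542724023233
0.03 1152 [0.6877 0.1556 0.041 ] [0.6871 0.1528 0.0412] [0.599 0.07  0.03 ] [0.783 0.247 0.05 ]
0.055 186 [0.6851 0.1558 0.0619] [0.6783 0.1549 0.062 ] [0.653 0.071 0.055] [0.785 0.195 0.07 ]
0.09 56 [0.6821 0.1615 0.1109] [0.6813 0.1613 0.1118] [0.672 0.151 0.09 ] [0.696 0.176 0.126]
tall things near:
(145, 135) [0.698 0.379 0.123]
(205, 103) [0.835 0.203 0.106]
(330, 145) [ 0.186 -0.083  1.564]
(337, 170) [ 0.186 -0.083  1.564]
(385, 180) [ 0.666 -0.431  0.029]
(405, 197) [ 0.57  -0.508  0.078]
(395, 218) [ 0.186 -0.083  1.564]
(265, 125) [ 0.803 -0.018  0.096]
(300, 165) [ 0.186 -0.083  1.564]
(180, 110) [ 0.186 -0.083  1.564]
(340, 182) [ 0.186 -0.083  1.564]
```

View pics/tiers.png

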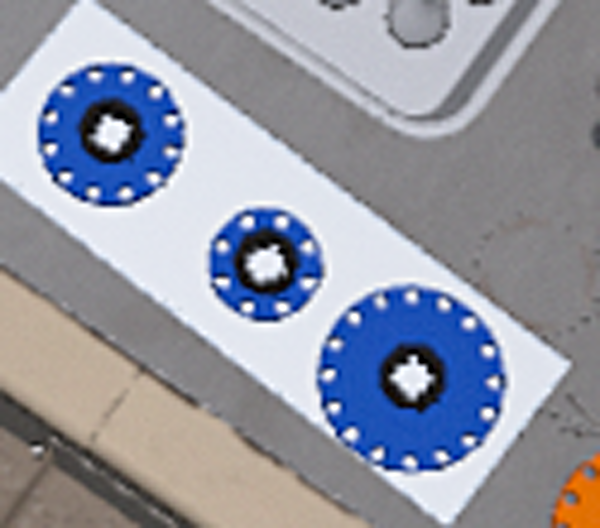

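View pics/ch.png

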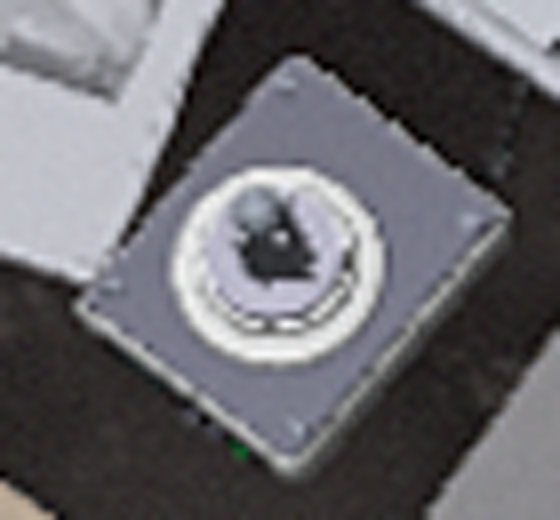

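The crops show three blue plates with cross-shaped bores, the wide one at lower right and the orange one outside. The changer's flange is near (209,152) and its nose near (207,146). Next I refine the bore angles and the spindle axis.

```bash
cat >> h.py <<'E'
def rect(n,im,c,z,half=.07,s=.0005):
    g=np.arange(-half,half+s/2,s);X,Y=np.meshgrid(g,g,indexing="ij")
    uv=proj(n,np.c_[X.ravel()+c[0],Y.ravel()+c[1],np.full(X.size,z)]).astype(np.float32)
    o=cv2.remap(im,uv[:,0].reshape(X.shape),uv[:,1].reshape(X.shape),cv2.INTER_CUBIC)
    return o,np.hypot(X,Y),np.arctan2(Y,X)
E
python3 - <<'E'
from h import *
z=np.load("top0.npz");im=z["im"]
for nm,c,Rr,N in(("wide",(.4191,-.2856),.065,16),("mid",(.5741,-.0619),.052,12),("nar",(.4905,-.1787),.040,8)):
    g=cv2.cvtColor(im,cv2.COLOR_BGR2GRAY).astype(np.float32)
    c=np.array(c)
    o,r,t=rect("top",g,c,.016);
    m=(r>.0115)&(r<.0165);h=(o*np.exp(4j*t))[m].sum();a=np.degrees(np.angle(h))/4
    o2,r2,t2=rect("top",im[...,2].astype(np.float32),c,.010)
    res=[]
    for w in np.arange(.004,.011,.001):
        m=abs(r2-(Rr-w))<.0015;h2=(o2*np.exp(1j*N*t2))[m].mean();res.append((abs(h2),round(w,3),np.degrees(np.angle(h2))/N))
    # centroid of red channel white bore
    mm=(r<.017);w=np.clip(o-90,0,None)*mm;X=r*np.cos(t);Y=r*np.sin(t)
    print(nm,"bore axis deg",round(a,1),"rel",abs(h)/o[(r>.0115)&(r<.0165)].sum(),"holes",max(res),"period",360/N,"bore cen",(c+[(w*X).sum()/w.sum(),(w*Y).sum()/w.sum()]).round(4))
zc=np.array([[295,55],[512,212],[290,470],[80,310]])/8+[175,120]-.44
P=on_z("top",zc,.04)[:,:2];print("corners",P.round(4),P.mean(0),np.linalg.norm(np.diff(P,axis=0),axis=1))
for a,zz in(((255,210),.118),((262,262),.06),((278,262),.06)):
    print(a,on_z("top",np.array(a)/8+[175,120]-.44,zz))
s=np.load("scene0.npz");a=s["im"][215:280,155:235]
cv2.imwrite("pics/sc.png",cv2.resize(a,None,fx=8,fy=8,interpolation=cv2.INTER_CUBIC)[:600])
o,_,_=rect("top",im,(.6813,.1555),.06,.05,.00025)
cv2.imwrite("pics/fl.png",cv2.resize(o,(560,560)))
E
```

```text
wide bore axis deg 1.3 rel 0.34561726528231584 holes (np.float64(63.650067641165606), np.float64(0.007), np.float64(2.7475225846153197)) period 22.5 bore cen [ 0.4195 -0.286 ]
mid bore axis deg 20.1 rel 0.3154116389942261 holes (np.float64(61.843824261698906), np.float64(0.007), np.float64(-10.861065580252314)) period 30.0 bore cen [ 0.5736 -0.063 ]
nar bore axis deg -19.2 rel 0.19745684768391236 holes (np.float64(62.71190709131104), np.float64(0.007), np.float64(-17.755401438438525)) period 45.0 bore cen [ 0.4899 -0.1792]
corners [[0.7814 0.1691]
 [0.7192 0.0682]
 [0.5966 0.149 ]
 [0.6583 0.2462]] [0.68884593 0.15812371] [0.11849264 0.14681775 0.11511823]
(255, 210) [[0.68292997 0.16435461 0.118     ]]
(262, 262) [[0.68023959 0.16853148 0.06      ]]
(278, 262) [[0.6808719  0.16183652 0.06      ]]
```

View pics/sc.png

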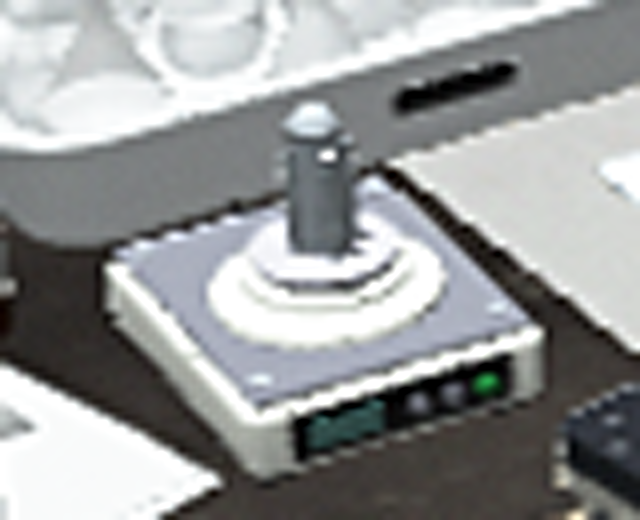

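View pics/fl.png

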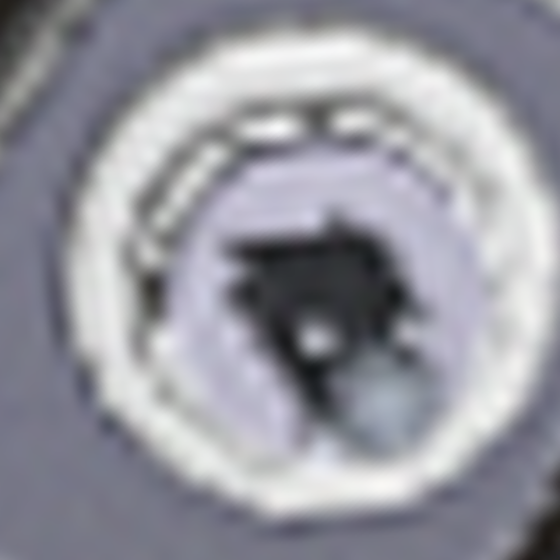

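```bash
cat >> h.py <<'E'
def down(psi):  # tool pointing down, closing line y at azimuth psi (deg)
    p=np.radians(psi);y=[np.cos(p),np.sin(p),0];z=[0,0,-1]
    return R.from_matrix(np.c_[np.cross(y,z),y,z])
def rel(p0,psi0,P,psi):
    A=down(psi0);return A.inv().apply(np.array(P)-p0).round(4),(A.inv()*down(psi)).as_rotvec().round(3)
def now():
    s=read_state();A=R.from_rotvec(s["orientation"]).as_matrix()
    psi=np.degrees(np.arctan2(A[1,1],A[0,1]));return s,np.array(s["tool_pos"]),psi,np.degrees(np.arccos(-A[2,2]))
E
python3 - <<'E'
from h import *
s,p,psi,tl=now();print(p,psi,tl)
c1,d1=ray("top",on:=proj("top",[[.7024,.1739,.06]]));
c2,d2=ray("scene",np.array([[313,122]])/8+[155,215]-.44)
A=np.c_[d1[0],-d2[0]];k=np.linalg.lstsq(A,c2-c1,rcond=None)[0];print("nose tri",c1+k[0]*d1[0],c2+k[1]*d2[0])
for n in("top","scene"):
    C=cloud(n,np.load(n+"0.npz")["d"]).reshape(-1,3)
    dd=np.hypot(C[:,0]-.685,C[:,1]-.164);q=C[(C[:,2]>.125)&(C[:,2]<.32)&(dd<.2)&(dd>.03)&(C[:,0]>.4)]
    print(n,len(q));
    if len(q):
        k=np.unique((q/.02).round().astype(int),axis=0)*.02;print(k[:40].round(2).tolist())
P=[.4193,-.2857,.32]
print("wide",rel(p,psi,[.48,.10,.36],-0),rel(p,psi,P,-42.3))
E
```

```text
[0.21506268 0.55991622 0.40377939] 68.98512879452683 0.09461493874727044
nose tri [0.68430695 0.16490766 0.11271488] [0.68323565 0.16441534 0.1122632 ]
top 394
[[0.78, 0.3, 0.12], [0.78, 0.32, 0.12], [0.78, 0.32, 0.14], [0.78, 0.32, 0.16], [0.78, 0.34, 0.12], [0.78, 0.34, 0.14], [0.8, 0.3, 0.12], [0.8, 0.3, 0.14], [0.8, 0.3, 0.16], [0.8, 0.32, 0.12], [0.8, 0.32, 0.14], [0.8, 0.32, 0.16], [0.8, 0.34, 0.16], [0.82, 0.24, 0.12], [0.82, 0.24, 0.14], [0.82, 0.26, 0.12], [0.82, 0.28, 0.22], [0.82, 0.3, 0.12], [0.82, 0.32, 0.12], [0.82, 0.32, 0.14], [0.82, 0.32, 0.16], [0.84, 0.22, 0.12], [0.84, 0.22, 0.14], [0.84, 0.24, 0.12], [0.84, 0.24, 0.14], [0.84, 0.24, 0.16], [0.84, 0.24, 0.18], [0.84, 0.26, 0.12], [0.84, 0.26, 0.14], [0.84, 0.26, 0.16], [0.84, 0.26, 0.2], [0.84, 0.26, 0.22], [0.84, 0.28, 0.12], [0.84, 0.28, 0.14], [0.84, 0.28, 0.22], [0.86, 0.22, 0.12], [0.86, 0.22, 0.14], [0.86, 0.24, 0.14], [0.86, 0.24, 0.16], [0.86, 0.24, 0.18]]
scene 316
[[0.78, 0.0, 0.18], [0.78, 0.32, 0.12], [0.78, 0.32, 0.14], [0.78, 0.32, 0.16], [0.78, 0.34, 0.12], [0.78, 0.34, 0.14], [0.78, 0.34, 0.16], [0.8, 0.0, 0.16], [0.8, 0.0, 0.18], [0.8, 0.32, 0.14], [0.8, 0.32, 0.16], [0.8, 0.34, 0.14], [0.82, 0.24, 0.12], [0.82, 0.24, 0.14], [0.82, 0.26, 0.12], [0.82, 0.26, 0.14], [0.82, 0.28, 0.12], [0.82, 0.28, 0.14], [0.82, 0.28, 0.22], [0.84, 0.06, 0.18], [0.84, 0.22, 0.14], [0.84, 0.24, 0.12], [0.84, 0.24, 0.14], [0.84, 0.24, 0.16], [0.84, 0.24, 0.18], [0.84, 0.26, 0.12], [0.84, 0.26, 0.14], [0.84, 0.26, 0.16], [0.84, 0.26, 0.18], [0.84, 0.28, 0.12], [0.84, 0.28, 0.14], [0.84, 0.28, 0.16], [0.84, 0.28, 0.2], [0.84, 0.28, 0.22], [0.86, 0.06, 0.16], [0.86, 0.06, 0.18], [0.86, 0.08, 0.14], [0.86, 0.08, 0.16], [0.86, 0.08, 0.18], [0.86, 0.22, 0.14]]
wide (array([-0.4122, -0.3343,  0.0438]), array([0.   , 0.   , 1.204])) (array([-0.4939, -0.7161,  0.0838]), array([0.   , 0.   , 1.942]))
```

Call:
carry_out(targets=[{"hand": 100,"x": -0.41,"y": -0.33,"z": 0.044,"az": 1.157},{"hand": 100,"x": -0.41,"y": -0.33,"z": 0.044,"az": 1.157},{"hand": 100,"x": -0.41,"y": -0.33,"z": 0.044,"az": 1.157},{"hand": 100,"x": -0.41,"y": -0.33,"z": 0.044,"az": 1.157},{"hand": 100,"x": -0.41,"y": -0.33,"z": 0.044,"az": 1.157},{"hand": 100,"x": -0.41,"y": -0.33,"z": 0.044,"az": 1.157},{"hand": 100,"x": -0.41,"y": -0.33,"z": 0.044,"az": 1.157},{"hand": 100,"x": -0.41,"y": -0.33,"z": 0.044,"az": 1.157}])

```text
schema error: expected keys hand, x, y, z, ax, ay, az
```

```bash
cat > go.py <<'E'
import sys
from h import *
s,p,psi,tl=now();a=list(map(float,sys.argv[1:]))
print("t",s["t"],"tcp",p.round(4),"psi",round(psi,2),"tilt",round(tl,2),"F",np.round(s["force"],2),"T",np.round(s["wrist_torque"],3),"q6",round(s["q"][5],2),"open",round(s["opening"],4))
for i in range(0,len(a),4): print(rel(p,psi,a[i:i+3],a[i+3]))
E
python3 go.py .4193 -.2857 .26 2.7 .4193 -.2857 .1975 2.7
```

```text
t 0.1 tcp [0.2151 0.5599 0.4038] psi 68.99 tilt 0.09 F [ 1.23 -0.19  0.15] T [-0.054  0.003 -0.012] q6 -0.09 open 0.0932
(array([-0.4939, -0.7161,  0.1438]), array([0.   , 0.   , 1.157]))
(array([-0.4939, -0.7161,  0.2063]), array([0.   , 0.   , 1.157]))
```

Call:
carry_out(targets=[{"hand": 100,"x": -0.41,"y": -0.33,"z": 0.044,"ax": 0,"ay": 0,"az": 1.157},{"hand": 100,"x": -0.41,"y": -0.33,"z": 0.044,"ax": 0,"ay": 0,"az": 1.157},{"hand": 100,"x": -0.41,"y": -0.33,"z": 0.044,"ax": 0,"ay": 0,"az": 1.157},{"hand": 100,"x": -0.41,"y": -0.33,"z": 0.044,"ax": 0,"ay": 0,"az": 1.157},{"hand": 100,"x": -0.41,"y": -0.33,"z": 0.044,"ax": 0,"ay": 0,"az": 1.157},{"hand": 100,"x": -0.41,"y": -0.33,"z": 0.044,"ax": 0,"ay": 0,"az": 1.157},{"hand": 100,"x": -0.41,"y": -0.33,"z": 0.044,"ax": 0,"ay": 0,"az": 1.157},{"hand": 100,"x": -0.41,"y": -0.33,"z": 0.044,"ax": 0,"ay": 0,"az": 1.157}])

```text
t: 1.1
tool_pos: [0.4659, 0.1273, 0.3628]
orientation: [-2.169, -2.272, -0.0]
force: [0.0, 0.8, 0.6]
opening: 0.0929
gripper_force: 0.0
```

```bash
python3 go.py .4193 -.2857 .26 2.7 .4193 -.2857 .1975 2.7
```

```text
t 1.1 tcp [0.4659 0.1273 0.3628] psi 2.66 tilt 0.01 F [0.02 0.77 0.58] T [-0.07   0.03  -0.073] q6 0.11 open 0.0929
(array([-0.4104, -0.0657,  0.1028]), array([ 0.   ,  0.   , -0.001]))
(array([-0.4104, -0.0657,  0.1653]), array([ 0.   ,  0.   , -0.001]))
```

Call:
carry_out(targets=[{"hand": 100,"x": -0.41,"y": -0.0655,"z": 0.1,"ax": 0,"ay": 0,"az": 0},{"hand": 100,"x": -0.41,"y": -0.0655,"z": 0.1,"ax": 0,"ay": 0,"az": 0},{"hand": 100,"x": -0.41,"y": -0.0655,"z": 0.1,"ax": 0,"ay": 0,"az": 0},{"hand": 100,"x": -0.41,"y": -0.0655,"z": 0.1,"ax": 0,"ay": 0,"az": 0},{"hand": 100,"x": -0.41,"y": -0.0655,"z": 0.1,"ax": 0,"ay": 0,"az": 0},{"hand": 100,"x": -0.41,"y": -0.0655,"z": 0.1,"ax": 0,"ay": 0,"az": 0},{"hand": 100,"x": -0.41,"y": -0.0655,"z": 0.1,"ax": 0,"ay": 0,"az": 0},{"hand": 100,"x": -0.41,"y": -0.0655,"z": 0.13,"ax": 0,"ay": 0,"az": 0}])

```text
t: 2.1
tool_pos: [0.419, -0.2872, 0.2338]
orientation: [2.171, 2.266, -0.001]
force: [0.1, 1.2, 0.6]
opening: 0.0926
gripper_force: 0.0
```

```bash
python3 go.py .4193 -.2857 .1975 2.7
```

```text
t 2.1 tcp [ 0.419  -0.2872  0.2338] psi 2.45 tilt 0.22 F [0.08 1.18 0.61] T [-0.068  0.1    0.025] q6 -0.74 open 0.0926
(array([0.0015, 0.0003, 0.0363]), array([ 0.   ,  0.   , -0.004]))
```

Call:
carry_out(targets=[{"hand": 65,"x": 0,"y": 0,"z": 0.02,"ax": 0,"ay": 0,"az": 0},{"hand": 65,"x": 0,"y": 0,"z": 0.034,"ax": 0,"ay": 0,"az": 0},{"hand": 65,"x": 0,"y": 0,"z": 0.036,"ax": 0,"ay": 0,"az": 0},{"hand": 40,"x": 0,"y": 0,"z": 0.036,"ax": 0,"ay": 0,"az": 0},{"hand": 40,"x": 0,"y": 0,"z": 0.036,"ax": 0,"ay": 0,"az": 0},{"hand": 40,"x": 0,"y": 0,"z": 0.036,"ax": 0,"ay": 0,"az": 0}], newtons=25)

```text
t: 2.85
tool_pos: [0.4195, -0.2834, 0.1977]
orientation: [2.168, 2.273, 0.0]
force: [0.0, 0.5, 2.4]
opening: 0.0437
gripper_force: 25.0
```

```bash
python3 go.py .4193 -.2857 .1975 2.7
```

```text
t 2.85 tcp [ 0.4195 -0.2834  0.1977] psi 2.71 tilt 0.05 F [0.05 0.48 2.36] T [0.086 0.119 0.048] q6 -0.74 open 0.0437
(array([-0.0023, -0.0003,  0.0002]), array([0., 0., 0.]))
```

```bash
python3 go.py .4195 -.2834 .32 2.7 .685 .1645 .346 2.7
```

```text
t 2.85 tcp [ 0.4195 -0.2834  0.1977] psi 2.71 tilt 0.05 F [0.05 0.48 2.36] T [0.086 0.119 0.048] q6 -0.74 open 0.0437
(array([-0.    , -0.    , -0.1223]), array([0., 0., 0.]))
(array([ 0.4349,  0.2863, -0.1483]), array([0., 0., 0.]))
```

Call:
carry_out(targets=[{"hand": 40,"x": 0,"y": 0,"z": -0.02,"ax": 0,"ay": 0,"az": 0},{"hand": 40,"x": 0.01,"y": 0.006,"z": -0.06,"ax": 0,"ay": 0,"az": 0},{"hand": 40,"x": 0.05,"y": 0.033,"z": -0.1,"ax": 0,"ay": 0,"az": 0},{"hand": 40,"x": 0.1,"y": 0.066,"z": -0.12,"ax": 0,"ay": 0,"az": 0},{"hand": 40,"x": 0.15,"y": 0.1,"z": -0.14,"ax": 0,"ay": 0,"az": 0},{"hand": 40,"x": 0.2,"y": 0.133,"z": -0.148,"ax": 0,"ay": 0,"az": 0},{"hand": 40,"x": 0.25,"y": 0.166,"z": -0.148,"ax": 0,"ay": 0,"az": 0},{"hand": 40,"x": 0.3,"y": 0.2,"z": -0.148,"ax": 0,"ay": 0,"az": 0}])

```text
t: 3.85
tool_pos: [0.6057, 0.0276, 0.3454]
orientation: [2.168, 2.273, 0.0]
force: [1.3, -1.0, -1.0]
opening: 0.044
gripper_force: 25.0
```

Call:
carry_out(targets=[{"hand": 40,"x": 0.05,"y": 0.03,"z": 0,"ax": 0,"ay": 0,"az": 0},{"hand": 40,"x": 0.1,"y": 0.06,"z": 0,"ax": 0,"ay": 0,"az": 0},{"hand": 40,"x": 0.127,"y": 0.08,"z": 0,"ax": 0,"ay": 0,"az": 0},{"hand": 40,"x": 0.137,"y": 0.086,"z": 0,"ax": 0,"ay": 0,"az": 0},{"hand": 40,"x": 0.137,"y": 0.086,"z": 0,"ax": 0,"ay": 0,"az": 0}])

```text
t: 4.47
tool_pos: [0.6843, 0.1666, 0.3446]
orientation: [-2.168, -2.273, 0.001]
force: [0.3, -0.5, -0.1]
opening: 0.0435
gripper_force: 25.0
```

```bash
python3 go.py .685 .1645 .346 2.7; python3 - <<'E'
from h import *
im,d=read_camera("scene");cv2.imwrite("pics/s1.png",cv2.resize(im[120:320,130:330],None,fx=3,fy=3,interpolation=cv2.INTER_CUBIC));np.savez("scene1.npz",im=im,d=d)
im,d=read_camera("top");np.savez("top1.npz",im=im,d=d)
hsv=cv2.cvtColor(im,cv2.COLOR_BGR2HSV)
m=((hsv[...,0]>100)&(hsv[...,0]<130)&(hsv[...,1]>150)&(hsv[...,2]>60));m[:80]=0;m[175:]=0;m[:,300:]=0
p=np.argwhere(m);print(len(p),p.min(0),p.max(0))
E
```

```text
t 4.475 tcp [0.6843 0.1666 0.3446] psi 2.73 tilt 0.06 F [ 0.25 -0.48 -0.09] T [-0.117  0.082  0.055] q6 0.12 open 0.0435
(array([-0.0021,  0.0006, -0.0014]), array([0.   , 0.   , 0.001]))
353 [98 77] [157 226]
```

View pics/s1.png

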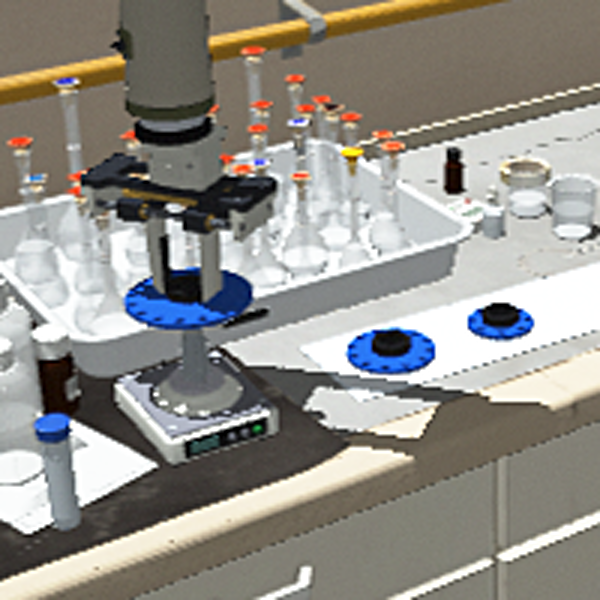

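The scene crop shows the wide tier held level over the spindle at about crop (190,297), with nothing touching. Next I fit its centre against the spindle.

```bash
cat >> h.py <<'E'
def blue(im): 
    h=cv2.cvtColor(im,cv2.COLOR_BGR2HSV);return ((h[...,0]>100)&(h[...,0]<130)&(h[...,1]>150)&(h[...,2]>50)).astype(np.uint8)
def tier_fit(n,im,box,r,zu,c0):
    from scipy.optimize import least_squares
    m=blue(im);k=np.zeros_like(m);u0,v0,u1,v1=box;k[v0:v1,u0:u1]=m[v0:v1,u0:u1]
    nn,l,s,_=cv2.connectedComponentsWithStats(k);i=1+s[1:,4].argmax()
    h=cv2.convexHull(np.argwhere(l==i)[:,::-1].astype(np.float32))[:,0]
    th=np.linspace(0,2*np.pi,120)
    def f(x):
        M=np.vstack([np.c_[x[0]+r*np.cos(th),x[1]+r*np.sin(th),np.full(120,z)] for z in(zu,zu+.008)])
        H=cv2.convexHull(proj(n,M).astype(np.float32))
        return [cv2.pointPolygonTest(H,(float(a),float(b)),True)-.4 for a,b in h]
    q=least_squares(f,c0,loss="soft_l1",f_scale=.5,diff_step=1e-3);return q.x,np.abs(q.fun).mean(),len(h)
E
python3 - <<'E'
from h import *
im=np.load("scene1.npz")["im"]
print("held, scene",tier_fit("scene",im,(165,200,220,232),.065,.1475,[.685,.1645]))
i0=np.load("scene0.npz")["im"];t0=np.load("top0.npz")["im"]
print("wide bench top",tier_fit("top",t0,(310,220,360,268),.065,.002,[.42,-.286]),"scene",tier_fit("scene",i0,(304,205,348,235),.065,.002,[.42,-.286]))
print("mid bench: top",tier_fit("top",t0,(255,176,292,212),.052,.002,[.574,-.062]),"scene now",tier_fit("scene",im,(240,225,280,246),.052,.002,[.574,-.062]))
print("narrow bench: top",tier_fit("top",t0,(292,206,320,234),.04,.002,[.49,-.179]),"scene now",tier_fit("scene",im,(282,215,312,236),.04,.002,[.49,-.179]))
E
```

```text
held, scene (array([0.68199756, 0.16644847]), np.float64(0.3232406336079782), 17)
wide bench top (array([ 0.41938043, -0.2859083 ]), np.float64(0.1940733384193176), 21) scene (array([ 0.41883209, -0.28273912]), np.float64(0.5005741476248446), 18)
mid bench: top (array([ 0.57522031, -0.06180308]), np.float64(0.22777588288927317), 22) scene now (array([ 0.57184351, -0.05596931]), np.float64(0.537587117231415), 16)
narrow bench: top (array([ 0.49118442, -0.17894473]), np.float64(0.2978839777257471), 16) scene now (array([ 0.48973577, -0.17514257]), np.float64(0.47220206203539833), 13)
```

Call:
carry_out(targets=[{"hand": 40,"x": 0,"y": 0.0005,"z": 0.015,"ax": 0,"ay": 0,"az": 0},{"hand": 40,"x": 0,"y": 0.0005,"z": 0.027,"ax": 0,"ay": 0,"az": 0},{"hand": 40,"x": 0,"y": 0.0005,"z": 0.031,"ax": 0,"ay": 0,"az": 0},{"hand": 40,"x": 0,"y": 0.0005,"z": 0.0345,"ax": 0,"ay": 0,"az": 0},{"hand": 40,"x": 0,"y": 0.0005,"z": 0.0345,"ax": 0,"ay": 0,"az": 0}])

```text
t: 5.2
tool_pos: [0.6849, 0.1666, 0.3104]
orientation: [-2.168, -2.273, 0.0]
force: [-0.2, 0.5, -1.1]
opening: 0.0436
gripper_force: 25.0
```

```bash
python3 go.py .685 .1666 .3025 2.7
```

```text
t 5.2 tcp [0.6849 0.1666 0.3104] psi 2.69 tilt 0.02 F [-0.17  0.52 -1.09] T [-0.078  0.119 -0.004] q6 0.12 open 0.0436
(array([-0.    ,  0.0001,  0.0079]), array([ 0.,  0., -0.]))
```

Call:
carry_out(targets=[{"hand": 40,"x": 0,"y": 0,"z": 0.003,"ax": 0,"ay": 0,"az": 0},{"hand": 40,"x": 0,"y": 0,"z": 0.006,"ax": 0,"ay": 0,"az": 0},{"hand": 40,"x": 0,"y": 0,"z": 0.006,"ax": 0,"ay": 0,"az": 0}])

```text
t: 5.58
tool_pos: [0.6848, 0.1667, 0.3041]
orientation: [-2.168, -2.273, 0.001]
force: [-2.5, 0.9, -1.7]
opening: 0.0437
gripper_force: 25.0
```

Call:
carry_out(targets=[{"hand": 40,"x": 0,"y": 0,"z": 0.002,"ax": 0,"ay": 0,"az": 0},{"hand": 40,"x": 0,"y": 0,"z": 0.0035,"ax": 0,"ay": 0,"az": 0},{"hand": 40,"x": 0,"y": 0,"z": 0.0035,"ax": 0,"ay": 0,"az": 0}])

```text
t: 5.95
tool_pos: [0.6849, 0.1667, 0.3025]
orientation: [2.168, 2.273, 0.001]
force: [-5.5, 0.4, 6.8]
opening: 0.0437
gripper_force: 25.0
```

```bash
python3 go.py .685 .1666 .3005 2.7
```

```text
t 5.95 tcp [0.6849 0.1667 0.3025] psi 2.7 tilt 0.03 F [-5.53  0.37  6.79] T [0.031 1.24  0.002] q6 0.12 open 0.0437
(array([-0.0001,  0.0001,  0.002 ]), array([ 0.,  0., -0.]))
```

Call:
carry_out(targets=[{"hand": 40,"x": 0,"y": -0.0008,"z": -0.0003,"ax": 0,"ay": 0,"az": 0},{"hand": 40,"x": 0,"y": -0.001,"z": -0.0003,"ax": 0,"ay": 0,"az": -0.08},{"hand": 40,"x": 0,"y": -0.0012,"z": -0.0003,"ax": 0,"ay": 0,"az": -0.157},{"hand": 40,"x": 0,"y": -0.0012,"z": -0.0003,"ax": 0,"ay": 0,"az": -0.157}])

```text
t: 6.45
tool_pos: [0.6841, 0.167, 0.3025]
orientation: [1.983, 2.435, 0.003]
force: [-1.0, 2.8, 5.3]
opening: 0.0439
gripper_force: 25.0
```

```bash
python3 go.py
```

```text
t 6.45 tcp [0.6841 0.167  0.3025] psi 11.68 tilt 0.13 F [-0.95  2.83  5.25] T [ 0.45   0.239 -0.003] q6 -0.04 open 0.0439
```

Call:
carry_out(targets=[{"hand": 40,"x": 0.0003,"y": -0.0002,"z": 0,"ax": 0,"ay": 0,"az": -0.08},{"hand": 40,"x": 0.0003,"y": -0.0004,"z": 0,"ax": 0,"ay": 0,"az": -0.157},{"hand": 40,"x": 0.0003,"y": -0.0004,"z": 0,"ax": 0,"ay": 0,"az": -0.157}])

```text
t: 6.82
tool_pos: [0.6837, 0.1669, 0.3025]
orientation: [1.787, 2.582, 0.002]
force: [-0.9, 2.0, 5.6]
opening: 0.0439
gripper_force: 25.0
```

Call:
carry_out(targets=[{"hand": 40,"x": 0.0001,"y": -0.0002,"z": 0,"ax": 0,"ay": 0,"az": -0.08},{"hand": 40,"x": 0.0002,"y": -0.0004,"z": 0,"ax": 0,"ay": 0,"az": -0.157},{"hand": 40,"x": 0.0002,"y": -0.0004,"z": 0,"ax": 0,"ay": 0,"az": -0.157}])

```text
t: 7.2
tool_pos: [0.6834, 0.1668, 0.3025]
orientation: [1.579, 2.714, 0.002]
force: [-0.3, 0.6, 5.2]
opening: 0.0437
gripper_force: 25.0
```

Call:
carry_out(targets=[{"hand": 40,"x": 0,"y": -0.0002,"z": 0,"ax": 0,"ay": 0,"az": -0.08},{"hand": 40,"x": 0,"y": -0.0004,"z": 0,"ax": 0,"ay": 0,"az": -0.157},{"hand": 40,"x": 0,"y": -0.0004,"z": 0,"ax": 0,"ay": 0,"az": -0.157}])

```text
t: 7.58
tool_pos: [0.6831, 0.1665, 0.3024]
orientation: [1.363, 2.828, 0.002]
force: [1.5, 0.4, 5.1]
opening: 0.0435
gripper_force: 25.0
```

Call:
carry_out(targets=[{"hand": 40,"x": 0,"y": -0.0001,"z": 0,"ax": 0,"ay": 0,"az": -0.08},{"hand": 40,"x": 0,"y": -0.0001,"z": 0,"ax": 0,"ay": 0,"az": -0.157},{"hand": 40,"x": 0,"y": -0.0001,"z": 0,"ax": 0,"ay": 0,"az": -0.157}])

```text
t: 7.95
tool_pos: [0.6828, 0.1664, 0.302]
orientation: [1.138, 2.926, 0.001]
force: [0.9, -0.1, 4.5]
opening: 0.0435
gripper_force: 25.0
```

Call:
carry_out(targets=[{"hand": 40,"x": 0,"y": -0.0001,"z": 0,"ax": 0,"ay": 0,"az": -0.06},{"hand": 40,"x": 0,"y": -0.0002,"z": 0,"ax": 0,"ay": 0,"az": -0.105},{"hand": 40,"x": 0,"y": -0.0002,"z": 0,"ax": 0,"ay": 0,"az": -0.105}])

```text
t: 8.32
tool_pos: [0.6818, 0.1661, 0.3]
orientation: [-0.983, -2.982, 0.002]
force: [0.1, 0.2, -1.5]
opening: 0.0439
gripper_force: 25.0
```

```bash
python3 go.py
```

```text
t 8.325 tcp [0.6818 0.1661 0.3   ] psi 53.49 tilt 0.14 F [ 0.14  0.19 -1.48] T [-0.059  0.005 -0.003] q6 -0.77 open 0.0439
```

Call:
carry_out(targets=[{"hand": 40,"x": 0,"y": 0,"z": 0.002,"ax": 0,"ay": 0,"az": -0.02},{"hand": 40,"x": 0,"y": 0,"z": 0.005,"ax": 0,"ay": 0,"az": -0.02},{"hand": 40,"x": 0,"y": 0,"z": 0.009,"ax": 0,"ay": 0,"az": -0.02},{"hand": 40,"x": 0,"y": 0,"z": 0.012,"ax": 0,"ay": 0,"az": -0.02},{"hand": 40,"x": 0,"y": 0,"z": 0.012,"ax": 0,"ay": 0,"az": -0.02}])

```text
t: 8.95
tool_pos: [0.6821, 0.1664, 0.2888]
orientation: [-0.949, -2.994, 0.001]
force: [-0.2, -0.3, -1.4]
opening: 0.0435
gripper_force: 25.0
```

```bash
python3 go.py
```

```text
t 8.95 tcp [0.6821 0.1664 0.2888] psi 54.82 tilt 0.05 F [-0.19 -0.33 -1.35] T [ 0.002 -0.016 -0.015] q6 -0.79 open 0.0435
```

Call:
carry_out(targets=[{"hand": 40,"x": 0,"y": 0,"z": 0.004,"ax": 0,"ay": 0,"az": 0},{"hand": 40,"x": 0,"y": 0,"z": 0.009,"ax": 0,"ay": 0,"az": 0},{"hand": 40,"x": 0,"y": 0,"z": 0.014,"ax": 0,"ay": 0,"az": 0},{"hand": 40,"x": 0,"y": 0,"z": 0.019,"ax": 0,"ay": 0,"az": 0},{"hand": 40,"x": 0,"y": 0,"z": 0.024,"ax": 0,"ay": 0,"az": 0},{"hand": 40,"x": 0,"y": 0,"z": 0.027,"ax": 0,"ay": 0,"az": 0},{"hand": 40,"x": 0,"y": 0,"z": 0.027,"ax": 0,"ay": 0,"az": 0}])

```text
t: 9.82
tool_pos: [0.6822, 0.1664, 0.262]
orientation: [-0.949, -2.994, 0.0]
force: [0.1, -0.9, -0.6]
opening: 0.0435
gripper_force: 25.0
```

Call:
carry_out(targets=[{"hand": 40,"x": 0,"y": 0,"z": 0.002,"ax": 0,"ay": 0,"az": 0},{"hand": 40,"x": 0,"y": 0,"z": 0.004,"ax": 0,"ay": 0,"az": 0},{"hand": 40,"x": 0,"y": 0,"z": 0.0055,"ax": 0,"ay": 0,"az": 0},{"hand": 40,"x": 0,"y": 0,"z": 0.0055,"ax": 0,"ay": 0,"az": 0}])

```text
t: 10.32
tool_pos: [0.6823, 0.1664, 0.2577]
orientation: [0.949, 2.994, 0.0]
force: [-2.5, -0.7, 3.7]
opening: 0.0436
gripper_force: 25.0
```

```bash
python3 go.py
```

```text
t 10.325 tcp [0.6823 0.1664 0.2577] psi 54.83 tilt 0.02 F [-2.46 -0.65  3.73] T [-0.128  0.589  0.057] q6 -0.79 open 0.0436
```

Call:
carry_out(targets=[{"hand": 65,"x": 0,"y": 0,"z": -0.001,"ax": 0,"ay": 0,"az": 0},{"hand": 75,"x": 0,"y": 0,"z": -0.001,"ax": 0,"ay": 0,"az": 0},{"hand": 75,"x": 0,"y": 0,"z": -0.001,"ax": 0,"ay": 0,"az": 0},{"hand": 75,"x": 0,"y": 0,"z": -0.03,"ax": 0,"ay": 0,"az": 0},{"hand": 75,"x": 0,"y": 0,"z": -0.08,"ax": 0,"ay": 0,"az": 0},{"hand": 75,"x": 0,"y": 0,"z": -0.08,"ax": 0,"ay": 0,"az": 0}])

```text
t: 11.08
tool_pos: [0.6839, 0.1667, 0.3433]
orientation: [0.946, 2.987, 0.007]
force: [0.4, 0.3, 0.2]
opening: 0.0699
gripper_force: 0.0
```

```bash
python3 go.py .5745 -.062 .26 19.1 .5745 -.062 .198 19.1;python3 - <<'E'
from h import *
im,d=read_camera("scene");np.savez("scene2.npz",im=im,d=d)
cv2.imwrite("pics/s2.png",cv2.resize(im[190:280,150:290],None,fx=5,fy=5,interpolation=cv2.INTER_CUBIC))
E
```

```text
t 11.075 tcp [0.6839 0.1667 0.3433] psi 54.84 tilt 0.56 F [0.36 0.34 0.25] T [-0.01  -0.016  0.034] q6 -0.79 open 0.0699
(array([-0.0423, -0.25  ,  0.0833]), array([0.   , 0.   , 0.624]))
(array([-0.0423, -0.25  ,  0.1453]), array([0.   , 0.   , 0.624]))
```

View pics/s2.png

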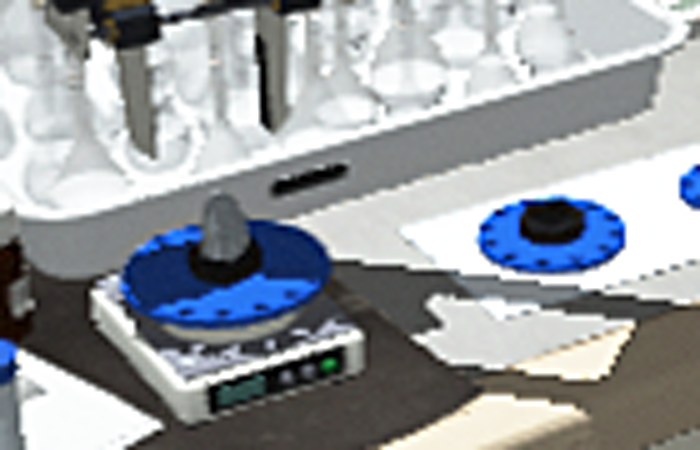

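Call:
carry_out(targets=[{"hand": 75,"x": -0.01,"y": -0.06,"z": 0,"ax": 0,"ay": 0,"az": 0.16},{"hand": 75,"x": -0.02,"y": -0.115,"z": 0.02,"ax": 0,"ay": 0,"az": 0.33},{"hand": 75,"x": -0.03,"y": -0.17,"z": 0.045,"ax": 0,"ay": 0,"az": 0.5},{"hand": 75,"x": -0.042,"y": -0.22,"z": 0.07,"ax": 0,"ay": 0,"az": 0.624},{"hand": 75,"x": -0.042,"y": -0.245,"z": 0.1,"ax": 0,"ay": 0,"az": 0.624},{"hand": 75,"x": -0.042,"y": -0.249,"z": 0.11,"ax": 0,"ay": 0,"az": 0.624},{"hand": 75,"x": -0.042,"y": -0.249,"z": 0.11,"ax": 0,"ay": 0,"az": 0.624},{"hand": 75,"x": -0.042,"y": -0.249,"z": 0.11,"ax": 0,"ay": 0,"az": 0.624}])

```text
t: 12.12
tool_pos: [0.5743, -0.0604, 0.2281]
orientation: [1.82, 2.559, 0.002]
force: [0.2, 0.5, 1.0]
opening: 0.0698
gripper_force: 0.0
```

```bash
python3 go.py .5745 -.062 .198 19.1
```

```text
t 12.125 tcp [ 0.5743 -0.0604  0.2281] psi 19.16 tilt 0.11 F [0.17 0.46 0.99] T [-0.026  0.042 -0.019] q6 -0.53 open 0.0698
(array([-0.0016, -0.0003,  0.0301]), array([0.   , 0.   , 0.001]))
```

Call:
carry_out(targets=[{"hand": 65,"x": -0.0016,"y": 0,"z": 0.015,"ax": 0,"ay": 0,"az": 0},{"hand": 65,"x": -0.0016,"y": 0,"z": 0.028,"ax": 0,"ay": 0,"az": 0},{"hand": 65,"x": -0.0016,"y": 0,"z": 0.03,"ax": 0,"ay": 0,"az": 0},{"hand": 65,"x": -0.0016,"y": 0,"z": 0.03,"ax": 0,"ay": 0,"az": 0},{"hand": 40,"x": -0.0016,"y": 0,"z": 0.03,"ax": 0,"ay": 0,"az": 0},{"hand": 40,"x": -0.0016,"y": 0,"z": 0.03,"ax": 0,"ay": 0,"az": 0},{"hand": 40,"x": -0.0016,"y": 0,"z": 0.03,"ax": 0,"ay": 0,"az": 0}])

```text
t: 13.0
tool_pos: [0.5735, -0.0628, 0.1964]
orientation: [-1.822, -2.558, 0.001]
force: [1.2, -0.8, -1.6]
opening: 0.0433
gripper_force: 25.0
```

```bash
python3 go.py .5745 -.062 .345 19.1 .684 .1650 .347 55
```

```text
t 13.0 tcp [ 0.5735 -0.0628  0.1964] psi 19.08 tilt 0.04 F [ 1.17 -0.83 -1.63] T [-0.013 -0.015  0.045] q6 -0.53 open 0.0433
(array([ 0.0005,  0.0012, -0.1486]), array([ 0.,  0., -0.]))
(array([ 0.1792,  0.1789, -0.1506]), array([ 0.   ,  0.   , -0.627]))
```

Call:
carry_out(targets=[{"hand": 40,"x": 0,"y": 0,"z": -0.02,"ax": 0,"ay": 0,"az": 0},{"hand": 40,"x": 0.005,"y": 0.005,"z": -0.07,"ax": 0,"ay": 0,"az": 0},{"hand": 40,"x": 0.03,"y": 0.03,"z": -0.12,"ax": 0,"ay": 0,"az": -0.1},{"hand": 40,"x": 0.065,"y": 0.065,"z": -0.15,"ax": 0,"ay": 0,"az": -0.25},{"hand": 40,"x": 0.105,"y": 0.105,"z": -0.15,"ax": 0,"ay": 0,"az": -0.4},{"hand": 40,"x": 0.145,"y": 0.145,"z": -0.15,"ax": 0,"ay": 0,"az": -0.47},{"hand": 40,"x": 0.172,"y": 0.172,"z": -0.15,"ax": 0,"ay": 0,"az": -0.47},{"hand": 40,"x": 0.179,"y": 0.179,"z": -0.15,"ax": 0,"ay": 0,"az": -0.47}])

```text
t: 14.0
tool_pos: [0.6846, 0.1672, 0.3479]
orientation: [1.173, 2.914, 0.001]
force: [-0.5, -0.5, -0.7]
opening: 0.0438
gripper_force: 25.0
```

Call:
carry_out(targets=[{"hand": 40,"x": 0,"y": 0,"z": 0,"ax": 0,"ay": 0,"az": 0},{"hand": 40,"x": 0,"y": 0,"z": 0,"ax": 0,"ay": 0,"az": 0}])

```text
t: 14.25
tool_pos: [0.6842, 0.1635, 0.3473]
orientation: [1.178, 2.912, -0.001]
force: [0.9, -0.0, -0.7]
opening: 0.044
gripper_force: 25.0
```

```bash
python3 go.py .684 .165 .306 46
```

```text
t 14.25 tcp [0.6842 0.1635 0.3473] psi 45.94 tilt 0.03 F [ 0.87 -0.02 -0.71] T [-0.107 -0.044  0.027] q6 -0.64 open 0.044
(array([0.0012, 0.001 , 0.0413]), array([ 0.   ,  0.   , -0.001]))
```

Call:
carry_out(targets=[{"hand": 40,"x": 0,"y": 0,"z": 0.01,"ax": 0,"ay": 0,"az": 0},{"hand": 40,"x": 0,"y": 0,"z": 0.02,"ax": 0,"ay": 0,"az": 0},{"hand": 40,"x": 0,"y": 0,"z": 0.026,"ax": 0,"ay": 0,"az": 0},{"hand": 40,"x": 0,"y": 0,"z": 0.031,"ax": 0,"ay": 0,"az": 0},{"hand": 40,"x": 0,"y": 0,"z": 0.034,"ax": 0,"ay": 0,"az": 0},{"hand": 40,"x": 0,"y": 0,"z": 0.034,"ax": 0,"ay": 0,"az": 0}])

```text
t: 15.0
tool_pos: [0.6843, 0.1649, 0.3127]
orientation: [-1.176, -2.913, 0.0]
force: [0.1, -0.6, -1.6]
opening: 0.0435
gripper_force: 25.0
```

```bash
python3 go.py .684 .165 .3015 46
```

```text
t 15.0 tcp [0.6843 0.1649 0.3127] psi 46.02 tilt 0.02 F [ 0.06 -0.62 -1.64] T [-0.08  -0.049  0.004] q6 -0.64 open 0.0435
(array([ 0.0003, -0.0002,  0.0112]), array([0., 0., 0.]))
```

Contact should come near TCP z 0.301; I command 0.2995.

Call:
carry_out(targets=[{"hand": 40,"x": 0,"y": 0,"z": 0.004,"ax": 0,"ay": 0,"az": 0},{"hand": 40,"x": 0,"y": 0,"z": 0.008,"ax": 0,"ay": 0,"az": 0},{"hand": 40,"x": 0,"y": 0,"z": 0.011,"ax": 0,"ay": 0,"az": 0},{"hand": 40,"x": 0,"y": 0,"z": 0.0125,"ax": 0,"ay": 0,"az": 0},{"hand": 40,"x": 0,"y": 0,"z": 0.0125,"ax": 0,"ay": 0,"az": 0}])

```text
t: 15.62
tool_pos: [0.6844, 0.1647, 0.3003]
orientation: [-1.177, -2.913, 0.0]
force: [-1.5, -1.1, -0.6]
opening: 0.0437
gripper_force: 25.0
```

```bash
python3 go.py
```

```text
t 15.625 tcp [0.6844 0.1647 0.3003] psi 46.01 tilt 0.02 F [-1.52 -1.1  -0.63] T [-0.219  0.094  0.063] q6 -0.64 open 0.0437
```

Call:
carry_out(targets=[{"hand": 40,"x": 0,"y": -0.0005,"z": 0.001,"ax": 0,"ay": 0,"az": 0},{"hand": 40,"x": 0,"y": -0.0005,"z": 0.0018,"ax": 0,"ay": 0,"az": 0},{"hand": 40,"x": 0,"y": -0.0005,"z": 0.0018,"ax": 0,"ay": 0,"az": 0}])

```text
t: 16.0
tool_pos: [0.6842, 0.1645, 0.2992]
orientation: [1.176, 2.912, 0.001]
force: [-0.8, -1.5, 3.0]
opening: 0.0437
gripper_force: 25.0
```

Call:
carry_out(targets=[{"hand": 40,"x": 0,"y": -0.0002,"z": 0.0004,"ax": 0,"ay": 0,"az": -0.05},{"hand": 40,"x": 0,"y": -0.0002,"z": 0.0004,"ax": 0,"ay": 0,"az": -0.087},{"hand": 40,"x": 0,"y": -0.0002,"z": 0.0004,"ax": 0,"ay": 0,"az": -0.087}])

```text
t: 16.38
tool_pos: [0.6838, 0.1643, 0.2977]
orientation: [-1.049, -2.961, 0.0]
force: [0.2, 0.1, -1.0]
opening: 0.0437
gripper_force: 25.0
```

Call:
carry_out(targets=[{"hand": 40,"x": 0,"y": 0,"z": 0.001,"ax": 0,"ay": 0,"az": -0.05},{"hand": 40,"x": 0,"y": 0,"z": 0.004,"ax": 0,"ay": 0,"az": -0.065},{"hand": 40,"x": 0,"y": 0,"z": 0.008,"ax": 0,"ay": 0,"az": -0.065},{"hand": 40,"x": 0,"y": 0,"z": 0.012,"ax": 0,"ay": 0,"az": -0.065},{"hand": 40,"x": 0,"y": 0,"z": 0.016,"ax": 0,"ay": 0,"az": -0.065},{"hand": 40,"x": 0,"y": 0,"z": 0.02,"ax": 0,"ay": 0,"az": -0.065},{"hand": 40,"x": 0,"y": 0,"z": 0.02,"ax": 0,"ay": 0,"az": -0.065}])

```text
t: 17.25
tool_pos: [0.6837, 0.1643, 0.2776]
orientation: [-0.952, -2.993, 0.001]
force: [-0.8, 0.6, -1.2]
opening: 0.0438
gripper_force: 25.0
```

```bash
python3 go.py
```

```text
t 17.25 tcp [0.6837 0.1643 0.2776] psi 54.71 tilt 0.05 F [-0.78  0.61 -1.15] T [-0.007  0.061  0.025] q6 -0.79 open 0.0438
```

Call:
carry_out(targets=[{"hand": 40,"x": 0,"y": 0,"z": 0.0015,"ax": 0,"ay": 0,"az": 0},{"hand": 40,"x": 0,"y": 0,"z": 0.003,"ax": 0,"ay": 0,"az": 0},{"hand": 40,"x": 0,"y": 0,"z": 0.0045,"ax": 0,"ay": 0,"az": 0},{"hand": 40,"x": 0,"y": 0,"z": 0.0045,"ax": 0,"ay": 0,"az": 0}])

```text
t: 17.75
tool_pos: [0.684, 0.1643, 0.2764]
orientation: [0.952, 2.993, 0.001]
force: [-7.0, -2.1, 12.8]
opening: 0.0439
gripper_force: 25.4
```

```bash
python3 go.py
```

```text
t 17.75 tcp [0.684  0.1643 0.2764] psi 54.72 tilt 0.07 F [-6.99 -2.15 12.84] T [-0.436  1.517 -0.002] q6 -0.79 open 0.0439
```

Seat height matches the wide tier's (0.2577 + 0.020 − 0.0013 = 0.2764), so the middle one is home. I ease the load, release and lift.

Call:
carry_out(targets=[{"hand": 40,"x": 0,"y": 0,"z": -0.0025,"ax": 0,"ay": 0,"az": 0},{"hand": 65,"x": 0,"y": 0,"z": -0.0025,"ax": 0,"ay": 0,"az": 0},{"hand": 75,"x": 0,"y": 0,"z": -0.0025,"ax": 0,"ay": 0,"az": 0},{"hand": 75,"x": 0,"y": 0,"z": -0.0025,"ax": 0,"ay": 0,"az": 0},{"hand": 75,"x": 0,"y": 0,"z": -0.02,"ax": 0,"ay": 0,"az": 0},{"hand": 75,"x": 0,"y": 0,"z": -0.06,"ax": 0,"ay": 0,"az": 0},{"hand": 75,"x": 0,"y": 0,"z": -0.065,"ax": 0,"ay": 0,"az": 0},{"hand": 75,"x": 0,"y": 0,"z": -0.065,"ax": 0,"ay": 0,"az": 0}])

```text
t: 18.75
tool_pos: [0.6841, 0.1643, 0.3398]
orientation: [0.952, 2.992, 0.001]
force: [0.9, 0.7, -0.9]
opening: 0.0696
gripper_force: 0.0
```

```bash
python3 go.py .4902 -.179 .228 -17.8;python3 - <<'E'
from h import *
im,d=read_camera("scene");np.savez("scene3.npz",im=im,d=d)
cv2.imwrite("pics/s3.png",cv2.resize(im[190:280,150:290],None,fx=5,fy=5,interpolation=cv2.INTER_CUBIC))
E
```

```text
t 18.75 tcp [0.6841 0.1643 0.3398] psi 54.72 tilt 0.09 F [ 0.85  0.7  -0.86] T [-0.059 -0.004 -0.046] q6 -0.79 open 0.0696
(array([-0.0401, -0.3922,  0.1118]), array([0.   , 0.   , 1.266]))
```

View pics/s3.png

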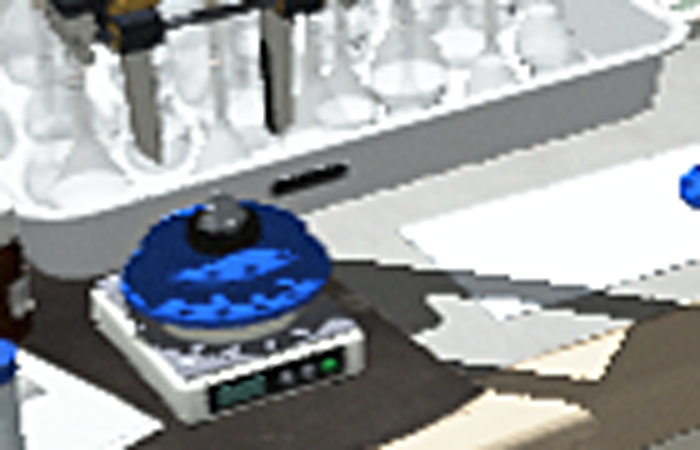

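The middle tier lies flat on the wide hub, with the spindle nose in the middle at crop (225,215). Narrow tier next.

Call:
carry_out(targets=[{"hand": 75,"x": -0.005,"y": -0.05,"z": 0,"ax": 0,"ay": 0,"az": 0.18},{"hand": 75,"x": -0.01,"y": -0.11,"z": 0.01,"ax": 0,"ay": 0,"az": 0.36},{"hand": 75,"x": -0.017,"y": -0.17,"z": 0.03,"ax": 0,"ay": 0,"az": 0.54},{"hand": 75,"x": -0.024,"y": -0.23,"z": 0.05,"ax": 0,"ay": 0,"az": 0.72},{"hand": 75,"x": -0.03,"y": -0.29,"z": 0.07,"ax": 0,"ay": 0,"az": 0.9},{"hand": 75,"x": -0.036,"y": -0.345,"z": 0.09,"ax": 0,"ay": 0,"az": 1.08},{"hand": 75,"x": -0.04,"y": -0.38,"z": 0.105,"ax": 0,"ay": 0,"az": 1.266},{"hand": 75,"x": -0.04,"y": -0.392,"z": 0.112,"ax": 0,"ay": 0,"az": 1.266}])

```text
t: 19.8
tool_pos: [0.4881, -0.1798, 0.2243]
orientation: [-2.538, -1.845, 0.003]
force: [-0.0, 0.4, 0.9]
opening: 0.0701
gripper_force: 0.0
```

Call:
carry_out(targets=[{"hand": 65,"x": 0,"y": 0,"z": 0,"ax": 0,"ay": 0,"az": 0},{"hand": 65,"x": 0,"y": 0,"z": 0,"ax": 0,"ay": 0,"az": 0},{"hand": 65,"x": 0,"y": 0,"z": 0,"ax": 0,"ay": 0,"az": 0},{"hand": 65,"x": 0,"y": 0,"z": 0,"ax": 0,"ay": 0,"az": 0}])

```text
t: 20.3
tool_pos: [0.4907, -0.1781, 0.2271]
orientation: [2.537, 1.852, 0.001]
force: [0.3, 1.1, 0.6]
opening: 0.0604
gripper_force: 0.0
```

```bash
python3 go.py .4903 -.179 .1975 -17.8
```

```text
t 20.3 tcp [ 0.4907 -0.1781  0.2271] psi -17.72 tilt 0.04 F [0.3  1.11 0.62] T [-0.018  0.073 -0.031] q6 -0.14 open 0.0604
(array([-0.001 , -0.0001,  0.0296]), array([0.   , 0.   , 0.001]))
```

Call:
carry_out(targets=[{"hand": 65,"x": -0.001,"y": 0,"z": 0.015,"ax": 0,"ay": 0,"az": 0},{"hand": 65,"x": -0.001,"y": 0,"z": 0.027,"ax": 0,"ay": 0,"az": 0},{"hand": 65,"x": -0.001,"y": 0,"z": 0.0295,"ax": 0,"ay": 0,"az": 0},{"hand": 65,"x": -0.001,"y": 0,"z": 0.0295,"ax": 0,"ay": 0,"az": 0},{"hand": 40,"x": -0.001,"y": 0,"z": 0.0295,"ax": 0,"ay": 0,"az": 0},{"hand": 40,"x": -0.001,"y": 0,"z": 0.0295,"ax": 0,"ay": 0,"az": 0},{"hand": 40,"x": -0.001,"y": 0,"z": 0.0295,"ax": 0,"ay": 0,"az": 0}])

```text
t: 21.18
tool_pos: [0.4897, -0.1797, 0.1968]
orientation: [-2.538, -1.85, 0.0]
force: [0.0, -0.5, -1.1]
opening: 0.0438
gripper_force: 25.0
```

```bash
python3 go.py .6838 .1643 .347 -26
```

```text
t 21.175 tcp [ 0.4897 -0.1797  0.1968] psi -17.82 tilt 0.03 F [ 0.04 -0.51 -1.1 ] T [-0.112  0.069 -0.01 ] q6 -0.14 open 0.0438
(array([ 0.3869,  0.0795, -0.1502]), array([0.   , 0.   , 0.143]))
```

Call:
carry_out(targets=[{"hand": 40,"x": 0,"y": 0,"z": -0.025,"ax": 0,"ay": 0,"az": 0},{"hand": 40,"x": 0.02,"y": 0.004,"z": -0.075,"ax": 0,"ay": 0,"az": 0},{"hand": 40,"x": 0.06,"y": 0.012,"z": -0.12,"ax": 0,"ay": 0,"az": 0.03},{"hand": 40,"x": 0.115,"y": 0.024,"z": -0.145,"ax": 0,"ay": 0,"az": 0.06},{"hand": 40,"x": 0.175,"y": 0.036,"z": -0.15,"ax": 0,"ay": 0,"az": 0.1},{"hand": 40,"x": 0.235,"y": 0.048,"z": -0.15,"ax": 0,"ay": 0,"az": 0.143},{"hand": 40,"x": 0.295,"y": 0.06,"z": -0.15,"ax": 0,"ay": 0,"az": 0.143},{"hand": 40,"x": 0.345,"y": 0.071,"z": -0.15,"ax": 0,"ay": 0,"az": 0.143}])

```text
t: 22.18
tool_pos: [0.6636, 0.1293, 0.3468]
orientation: [-2.664, -1.666, 0.0]
force: [0.7, -0.8, -0.2]
opening: 0.0436
gripper_force: 25.0
```

Call:
carry_out(targets=[{"hand": 40,"x": 0.033,"y": 0.001,"z": 0,"ax": 0,"ay": 0,"az": 0},{"hand": 40,"x": 0.041,"y": 0.0025,"z": 0,"ax": 0,"ay": 0,"az": 0},{"hand": 40,"x": 0.041,"y": 0.0025,"z": 0,"ax": 0,"ay": 0,"az": 0},{"hand": 40,"x": 0.041,"y": 0.0025,"z": 0,"ax": 0,"ay": 0,"az": 0},{"hand": 40,"x": 0.041,"y": 0.0025,"z": 0,"ax": 0,"ay": 0,"az": 0}])

```text
t: 22.8
tool_pos: [0.6831, 0.1615, 0.3474]
orientation: [2.665, 1.663, 0.0]
force: [-0.2, -0.0, -0.2]
opening: 0.0438
gripper_force: 25.0
```

```bash
python3 go.py .6838 .1643 .312 -26
```

```text
t 22.8 tcp [0.6831 0.1615 0.3474] psi -26.09 tilt 0.01 F [-0.25 -0.03 -0.17] T [-0.049  0.029  0.016] q6 0.61 open 0.0438
(array([ 0.0028, -0.0005,  0.0354]), array([ 0.   ,  0.   , -0.002]))
```

Call:
carry_out(targets=[{"hand": 40,"x": 0.0024,"y": -0.0004,"z": 0.01,"ax": 0,"ay": 0,"az": 0},{"hand": 40,"x": 0.0024,"y": -0.0004,"z": 0.018,"ax": 0,"ay": 0,"az": 0},{"hand": 40,"x": 0.0024,"y": -0.0004,"z": 0.022,"ax": 0,"ay": 0,"az": 0},{"hand": 40,"x": 0.0024,"y": -0.0004,"z": 0.022,"ax": 0,"ay": 0,"az": 0}])

```text
t: 23.3
tool_pos: [0.6837, 0.165, 0.3243]
orientation: [-2.664, -1.664, 0.002]
force: [-0.3, -0.7, -1.1]
opening: 0.0434
gripper_force: 25.0
```

```bash
python3 go.py .6838 .1643 .303 -26
```

```text
t 23.3 tcp [0.6837 0.165  0.3243] psi -26.01 tilt 0.08 F [-0.28 -0.71 -1.05] T [-0.081  0.171  0.02 ] q6 0.62 open 0.0434
(array([-0.0006,  0.0004,  0.0213]), array([ 0.,  0., -0.]))
```

Call:
carry_out(targets=[{"hand": 40,"x": -0.0003,"y": 0.0002,"z": 0.005,"ax": 0,"ay": 0,"az": 0},{"hand": 40,"x": -0.0003,"y": 0.0002,"z": 0.01,"ax": 0,"ay": 0,"az": 0},{"hand": 40,"x": -0.0003,"y": 0.0002,"z": 0.015,"ax": 0,"ay": 0,"az": 0},{"hand": 40,"x": -0.0003,"y": 0.0002,"z": 0.019,"ax": 0,"ay": 0,"az": 0},{"hand": 40,"x": -0.0003,"y": 0.0002,"z": 0.0215,"ax": 0,"ay": 0,"az": 0},{"hand": 40,"x": -0.0003,"y": 0.0002,"z": 0.023,"ax": 0,"ay": 0,"az": 0},{"hand": 40,"x": -0.0003,"y": 0.0002,"z": 0.023,"ax": 0,"ay": 0,"az": 0}])

```text
t: 24.18
tool_pos: [0.6839, 0.1646, 0.302]
orientation: [-2.664, -1.664, 0.001]
force: [-0.7, -1.9, -1.0]
opening: 0.0439
gripper_force: 25.0
```

```bash
python3 go.py
```

```text
t 24.175 tcp [0.6839 0.1646 0.302 ] psi -26.02 tilt 0.02 F [-0.68 -1.88 -1.01] T [-0.258  0.283 -0.048] q6 0.62 open 0.0439
```

Call:
carry_out(targets=[{"hand": 40,"x": -0.0004,"y": 0,"z": 0.001,"ax": 0,"ay": 0,"az": 0},{"hand": 40,"x": -0.0004,"y": 0,"z": 0.0018,"ax": 0,"ay": 0,"az": 0},{"hand": 40,"x": -0.0004,"y": 0,"z": 0.0018,"ax": 0,"ay": 0,"az": 0}])

```text
t: 24.55
tool_pos: [0.6838, 0.1645, 0.3015]
orientation: [2.664, 1.665, 0.001]
force: [-4.0, -1.1, 5.5]
opening: 0.0436
gripper_force: 25.0
```

Call:
carry_out(targets=[{"hand": 40,"x": 0,"y": -0.0005,"z": 0,"ax": 0,"ay": 0,"az": 0.05},{"hand": 40,"x": 0,"y": -0.0005,"z": 0,"ax": 0,"ay": 0,"az": 0.09},{"hand": 40,"x": 0,"y": -0.0005,"z": 0,"ax": 0,"ay": 0,"az": 0.09}])

```text
t: 24.92
tool_pos: [0.6836, 0.1644, 0.3013]
orientation: [2.736, 1.543, 0.002]
force: [-0.9, -2.4, 5.3]
opening: 0.0439
gripper_force: 25.0
```

Call:
carry_out(targets=[{"hand": 40,"x": -0.0002,"y": 0,"z": 0,"ax": 0,"ay": 0,"az": 0.04},{"hand": 40,"x": -0.0002,"y": 0,"z": 0,"ax": 0,"ay": 0,"az": 0.07},{"hand": 40,"x": -0.0002,"y": 0,"z": 0,"ax": 0,"ay": 0,"az": 0.07}])

```text
t: 25.3
tool_pos: [0.6831, 0.1646, 0.2998]
orientation: [-2.788, -1.447, 0.001]
force: [-0.3, -0.8, -0.0]
opening: 0.0438
gripper_force: 25.0
```

Call:
carry_out(targets=[{"hand": 40,"x": 0,"y": 0,"z": 0.0008,"ax": 0,"ay": 0,"az": 0.01},{"hand": 40,"x": 0,"y": 0,"z": 0.0016,"ax": 0,"ay": 0,"az": 0.01},{"hand": 40,"x": 0,"y": 0,"z": 0.0024,"ax": 0,"ay": 0,"az": 0.01},{"hand": 40,"x": 0,"y": 0,"z": 0.0032,"ax": 0,"ay": 0,"az": 0.01},{"hand": 40,"x": 0,"y": 0,"z": 0.0042,"ax": 0,"ay": 0,"az": 0.01},{"hand": 40,"x": 0,"y": 0,"z": 0.0042,"ax": 0,"ay": 0,"az": 0.01}])

```text
t: 26.05
tool_pos: [0.6833, 0.1645, 0.2968]
orientation: [2.796, 1.432, 0.001]
force: [-2.3, 0.4, 3.0]
opening: 0.0436
gripper_force: 25.0
```

```bash
python3 go.py
```

```text
t 26.05 tcp [0.6833 0.1645 0.2968] psi -35.75 tilt 0.02 F [-2.3   0.36  3.02] T [-0.064  0.592  0.082] q6 0.79 open 0.0436
```

Seated at 0.2968, exactly as predicted. I release and lift.

Call:
carry_out(targets=[{"hand": 40,"x": 0,"y": 0,"z": -0.001,"ax": 0,"ay": 0,"az": 0},{"hand": 65,"x": 0,"y": 0,"z": -0.001,"ax": 0,"ay": 0,"az": 0},{"hand": 75,"x": 0,"y": 0,"z": -0.001,"ax": 0,"ay": 0,"az": 0},{"hand": 75,"x": 0,"y": 0,"z": -0.001,"ax": 0,"ay": 0,"az": 0},{"hand": 75,"x": 0,"y": 0,"z": -0.02,"ax": 0,"ay": 0,"az": 0},{"hand": 75,"x": 0,"y": 0,"z": -0.06,"ax": 0,"ay": 0,"az": 0},{"hand": 75,"x": 0,"y": 0,"z": -0.1,"ax": 0,"ay": 0,"az": 0},{"hand": 75,"x": 0,"y": 0,"z": -0.1,"ax": 0,"ay": 0,"az": 0}])

```text
t: 27.05
tool_pos: [0.6842, 0.1647, 0.4036]
orientation: [2.793, 1.431, 0.015]
force: [0.6, 0.6, 0.8]
opening: 0.0696
gripper_force: 0.0
```

```bash
python3 go.py;python3 - <<'E'
from h import *
im,d=read_camera("scene")
cv2.imwrite("pics/s4.png",cv2.resize(im[170:290,120:290],None,fx=4.5,fy=4.5,interpolation=cv2.INTER_CUBIC))
C=cloud("scene",d);m=blue(im)>0;q=C[m&(np.hypot(C[...,0]-.684,C[...,1]-.165)<.066)]
h,e=np.histogram(q[:,2],bins=np.arange(.05,.13,.004));print(list(zip(e.round(3),h)))
E
```

```text
t 27.05 tcp [0.6842 0.1647 0.4036] psi -35.75 tilt 0.59 F [0.58 0.56 0.84] T [-0.037  0.083  0.013] q6 0.79 open 0.0696
[(np.float64(0.05), np.int64(0)), (np.float64(0.054), np.int64(2)), (np.float64(0.058), np.int64(20)), (np.float64(0.062), np.int64(77)), (np.float64(0.066), np.int64(183)), (np.float64(0.07), np.int64(12)), (np.float64(0.074), np.int64(1)), (np.float64(0.078), np.int64(36)), (np.float64(0.082), np.int64(80)), (np.float64(0.086), np.int64(134)), (np.float64(0.09), np.int64(16)), (np.float64(0.094), np.int64(0)), (np.float64(0.098), np.int64(15)), (np.float64(0.102), np.int64(67)), (np.float64(0.106), np.int64(80)), (np.float64(0.11), np.int64(8)), (np.float64(0.114), np.int64(5)), (np.float64(0.118), np.int64(1)), (np.float64(0.122), np.int64(0))]
```

View pics/s4.png

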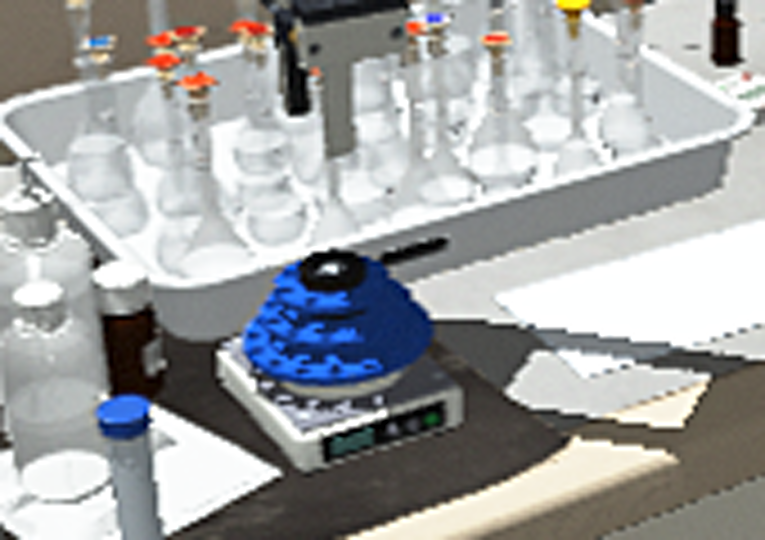

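The picture shows all three tiers stacked level on the spindle at crop (337,320). Plate tops read about 68, 88 and 108 mm, as required, and the gripper is clear.

```bash
python3 -c "
from plant import robot;print(robot.close_job())"
```

```text
the job is handed in; nothing more can be done
None
```

The three blue tiers are on the spindle, hub up, in the order wide, middle, narrow, each keyed and fully home; I handed the job in at about 27 s of the 72 s, with the arm clear and no bystander touched.

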